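# Make up two shaft-drive spares kits

## Task

Make up the two drive kits from the stock lying loose between the trays: into the open bed of the tray with the thick shaft put the pillow-block bearing and the large toothed pulley; into the bed of the tray with the thin shaft put the oval flange bearing, the small toothed pulley and the jaw coupling hub. Set each part gently down, never dropped, right way up as it lies now and flat on the tray floor, not on a wall, the shaft or another part. Leave the smooth V-belt pulley, the paper cup and the small cardboard carton as they are.

Things in the scene. Friction and masses are not known exactly. Their poses are not given: they have to be found in the camera images.
- pillow_block: Grey cast pillow-block bearing standing on its foot, 0.4 kg. Origin: centre of the underside. Foot 110 (x, long) x 34 (y) x 12 mm high; round housing above it 58 mm across (x), 28 mm thick (y), top at 62 mm, brass nipple to 64 mm. Steel inner ring, 32 mm dia about the bore (along y, 33 mm up), stands out to 34 mm over its two faces: pinch there, across y.
- flange_bearing: Grey cast two-bolt oval flange bearing lying flat, bore up, 0.35 kg. Origin: centre of the underside. Oval plate 100 mm long (x) x 58 mm wide (y) x 12 mm thick; round boss 46 mm dia from 12 to 28 mm height, inner ring 24 mm dia up to 34 mm. Yaw is that of the long axis.
- large_pulley: Large aluminium toothed (timing) pulley lying hub up, 0.24 kg. Origin: centre of the underside. Toothed wheel 66 mm dia, 22 mm high; hub 42 mm dia from 22 to 38 mm height; bore 25 mm with keyway.
- small_pulley: Small aluminium toothed (timing) pulley lying hub up, 0.09 kg. Origin: centre of the underside. Toothed wheel 44 mm dia, 20 mm high; hub 28 mm dia from 20 to 36 mm height; bore 12 mm with keyway.
- jaw_coupling: Aluminium jaw coupling hub standing jaws up, 0.11 kg. Origin: centre of the underside. Plain cylinder 40 mm dia, 26 mm high, with three upright jaws on top reaching 40 mm height and no farther out than the cylinder; bore 12 mm.
- thick_shaft_tray: Dark-grey kit tray, fixed. Origin: bench level under the centre of its open bed, 150 mm (x) x 194 mm (y). Bed floor 3 mm, walls (3 mm thick) 22 mm above the bench. Behind the bed (+x, away from the robot), past a rib, a 34 mm channel holds a fixed keyed steel shaft along y, 25 mm thick, 180 mm long, top of key 32 mm above the bench. Yaw within 0.2 rad. For pillow block, large pulley.
- thin_shaft_tray: Dark-grey kit tray, fixed. Origin: bench level under the centre of its open bed, 150 mm (x) x 194 mm (y). Bed floor 3 mm, walls (3 mm thick) 22 mm above the bench. Behind the bed (+x, away from the robot), past a rib, a 34 mm channel holds a fixed keyed steel shaft along y, 12 mm thick, 180 mm long, top of key 17 mm above the bench. Yaw within 0.2 rad. For flange bearing, small pulley, coupling.
- vbelt_pulley: Bystander, loose: dark cast-iron V-belt pulley, smooth rim with one groove, 64 mm dia, 20 mm high, hub 34 mm dia to 30 mm height. Origin: centre of the underside. Leave as it is.
- paper_cup: Bystander, loose and light: white paper cup standing up, 71 mm dia at the rim, 52 mm at the foot, 78 mm high. Origin: centre of the underside. Leave as it is.
- bearing_carton: Bystander, loose: small cardboard carton 70 x 70 x 30 mm high. Origin: centre of the underside. Leave as it is.
Not all that is in view belongs to the job. What is shaped like the large_pulley but blue or green is not meant. Leave any green look-alike of the flange_bearing alone.

How it is judged:
At the end, for the whole second after the job is handed in: Each part in the bed of its kit's tray: centre at least 5 mm inside the bed's edges, underside within 4 mm of the tray floor, upright within 0.12 rad, at rest, released. V-belt pulley, cup and carton within 20 mm of where they stood, upright (x of pillow_block in the frame of thick_shaft_tray between -0.07 and 0.07 m and y of pillow_block in the frame of thick_shaft_tray between -0.09 and 0.09 m and z of pillow_block in the frame of thick_shaft_tray between -0.002 and 0.007 m and angle between each of pillow_block, large_pulley, flange_bearing, small_pulley, jaw_coupling's own z axis and vertical below 0.12 rad and linear speed of each of pillow_block, large_pulley, flange_bearing, small_pulley, jaw_coupling below 0.02 m/s and x of large_pulley in the frame of thick_shaft_tray between -0.07 and 0.07 m and y of large_pulley in the frame of thick_shaft_tray between -0.09 and 0.09 m and z of large_pulley in the frame of thick_shaft_tray between -0.002 and 0.007 m and x of flange_bearing in the frame of thin_shaft_tray between -0.07 and 0.07 m and y of flange_bearing in the frame of thin_shaft_tray between -0.09 and 0.09 m and z of flange_bearing in the frame of thin_shaft_tray between -0.002 and 0.007 m and x of small_pulley in the frame of thin_shaft_tray between -0.07 and 0.07 m and y of small_pulley in the frame of thin_shaft_tray between -0.09 and 0.09 m and z of small_pulley in the frame of thin_shaft_tray between -0.002 and 0.007 m and x of jaw_coupling in the frame of thin_shaft_tray between -0.07 and 0.07 m and y of jaw_coupling in the frame of thin_shaft_tray between -0.09 and 0.09 m and z of jaw_coupling in the frame of thin_shaft_tray between -0.002 and 0.007 m and distance of each of vbelt_pulley, paper_cup, bearing_carton from where it was at the start of the episode below 0.02 m and angle between each of vbelt_pulley, paper_cup, bearing_carton's own z axis and vertical below 0.2 rad); the robot touches nothing.
It fails at once if the V-belt pulley shoved more than 20 mm or tipped (distance of vbelt_pulley from where it was at the start of the episode above 0.02 m or angle between vbelt_pulley's own z axis and vertical above 0.35 rad).
It fails at once if the paper cup shoved more than 20 mm or tipped (distance of paper_cup from where it was at the start of the episode above 0.02 m or angle between paper_cup's own z axis and vertical above 0.35 rad).
It fails at once if the small cardboard carton shoved more than 20 mm or tipped (distance of bearing_carton from where it was at the start of the episode above 0.02 m or angle between bearing_carton's own z axis and vertical above 0.35 rad).
It fails at once if a part dropped or thrown (over 0.55 m/s out of the fingers, a fall of some 15 mm) ((linear speed of pillow_block above 0.55 m/s and contact force between pillow_block and the fingers below 0.05 N) or (linear speed of large_pulley above 0.55 m/s and contact force between large_pulley and the fingers below 0.05 N) or (linear speed of flange_bearing above 0.55 m/s and contact force between flange_bearing and the fingers below 0.05 N) or (linear speed of small_pulley above 0.55 m/s and contact force between small_pulley and the fingers below 0.05 N) or (linear speed of jaw_coupling above 0.55 m/s and contact force between jaw_coupling and the fingers below 0.05 N)).
It also fails if it takes over 128 s, if anything falls off the work surface, if the arm or the gripper's body presses on something with over 40 N, if the wrist force passes 120 N, or if a joint passes its speed limit or range.

## Robot

A 6-joint arm with a two-finger parallel gripper is mounted at the origin on the work surface. World frame = base frame: x ahead of the robot, y to its left, z up, the work surface at z = 0. Lengths are in m, angles in rad, forces in N, time in s.
With the tool pointing down it reaches from about 0.275 to 0.725 m from the base axis. Payload 5.6 kg.
Tool frame: the origin (TCP) lies midway between the tips of the shut fingers; the grasp point (between the pads) lies 19 mm behind it (manip.hold_point_z is the distance from the TCP to the grasp point, in m); z points along the fingers, y is the line along which they close (so a half turn about z gives the same grasp; the last joint's range is limited). The gripper opens to 85 mm and grips with 20 to 120 N. Pads are 22 mm wide; open, the fingers measure 114 mm over their backs; the gripper's body (76 mm by 85 mm) begins 54 mm behind the grasp point. The pads swing forward as they close: fully open they stand 13 mm farther back than shut.
Start: joints at [1.427, 0.255, 0.108, 0, -1.424, -0.285], TCP at [0.229, 0.5, 0.231] pointing down, gripper open.
Joint ranges: [-2.95, 2.95], [-1.21, 1.97], [-1.09, 1.5], [-2.87, 1.71], [-2.94, -0.07], [-3.05, 3.05]. Speed limits (rad/s): [2.57, 2.57, 3.14, 3.14, 3.14, 3.14].

## Interface

Orientations are given as a rotation vector (axis times angle).
In Python, from rig import manip, capture, camera_model, ticket, boxes_of gives the robot as it stands.
- The arm moves only by the tool arm_command, never from a script. Its argument "plan" is one flat list of numbers, 5 for each row, row after row: the shift along the tool's x, y, z in mm, then the turn about the tool's z in rad, then the opening, from -1 (shut) to 1 (fully open). A call has 1 to 8 rows; each row is the pose to reach, as a shift and turn from the pose commanded when the call began, along the tool's axes at that moment; what a row does not reach only later rows make up. A row lasts 1/8 s, in which the tool goes at most 62.5 mm and 10.7 degrees, less where a joint would pass 70% of its speed; a pose out of reach is approached as far as the arm can. A call with a gripper value outside its range is refused whole. The fingers move at their own pace and stop on an object; "squeeze" is the grip in N (left out, the last holds). Time passes only in rows, so rows that repeat a pose let the fingers close. It gives the time, the measured TCP pose, the force, the opening and the grip force at its end, in the units of the state.
- manip.sense(): the state, without advancing time (a new reading comes with each control period).
- capture(name): name is "scene" or "top" or "wrist"; returns the picture (480x640x3 uint8, red, green, blue); there is no depth.
- camera_model(name): a dict with "fx", "fy", "cx", "cy" (pixels), "R" (3x3) and "t" (3): a world point X has camera coordinates R X + t. Camera axes: x right, y down, z forward; pixel columns grow to the right and rows downward; lengths in m; the calibration is good to about 2 mm. A picture is of the moment at which its call begins: read the wrist's pose just before it. camera_model takes no time and is no camera call; for the wrist camera it gives the pose at the moment of the call.
- ticket.finish_job(): hands the job in; it is judged then, once.
Trained networks look in the newest picture that a camera, given by its name, has taken for a name from the list of things; names that differ only in an ending like _2 or _b are one class to them, and where a whole thing is asked for, a point or a joint stands for the part that bears it (a point fixed in the world has none). Each returns a list of dicts, best first, with "conf" (0 to 1); they miss things now and then, are a little off and sometimes report something else, mostly with a low value. They report only what shows in the picture. A call takes as long as a camera call. They do not tell look-alikes from the thing itself.
- boxes_of(camera, name): "uv" ([column, row] in pixels, amid what is visible of it).
The state is a dict: "time": time; "qpos": joint angles; "qd": joint speeds; "joint_torque": joint torques, N m; "tcp_pos": TCP position; "eef_rot": TCP orientation; "ft_force": force on the tool from outside, world axes, zero at the start; "ft_torque": the same for the moment, N m; "finger_gap": finger opening in m; "finger_force": force on a finger pad.
Only numpy, scipy, OpenCV 4.12 (cv2) and the standard library are available. Lean on these libraries where they do the work, as an engineer would, in place of code of your own. Each camera call takes 0.05 s, during which the arm holds its last target. There are 200 camera calls.

## Working session

There is one attempt and no reset: what is moved stays moved. The work goes in short steps, Python scripts to look and compute and a tool call to move; the robot and the scene stay as the last step left them, time stands still between calls to the robot, and variables do not carry over. Pictures are saved under pics/ and viewed, at most 14 in all, crops included, and the job is handed in when it is done.

Besides the shell and the picture viewer there is one more tool, called by a JSON object that holds its "fn" and its "kwargs". arm_command: Moves the arm, as the interface text tells. Its arguments: {"type":"object","properties":{"plan":{"type":"array"},"squeeze":{"type":"number"}},"required":["plan"]}

```bash
mkdir -p pics; ls; python3 - <<'E'
from rig import manip, capture, camera_model, ticket, boxes_of
import cv2,numpy as np
for c in ["top","scene"]:
    im=capture(c); cv2.imwrite(f"pics/{c}0.png",im[:,:,::-1])
    m=camera_model(c); print(c,{k:np.round(v,3).tolist() for k,v in m.items()})
for n in "pillow_block flange_bearing large_pulley small_pulley jaw_coupling thick_shaft_tray thin_shaft_tray vbelt_pulley paper_cup bearing_carton".split():
    print(n,[(np.round(b["uv"]).tolist(),round(b["conf"],2)) for b in boxes_of("top",n)])
s=manip.sense();print(s["time"],s["tcp_pos"],s["eef_rot"],s["finger_gap"])
E
```

```text
pics
top {'fx': 564.024, 'fy': 564.024, 'cx': 322.353, 'cy': 238.011, 'R': [[0.011, -1.0, 0.019], [-0.991, -0.013, -0.13], [0.13, -0.018, -0.991]], 't': [-0.026, 0.489, 1.203]}
scene {'fx': 580.131, 'fy': 580.131, 'cx': 315.132, 'cy': 231.295, 'R': [[-0.553, 0.833, 0.023], [0.447, 0.32, -0.835], [-0.703, -0.452, -0.549]], 't': [0.288, -0.177, 1.394]}
pillow_block [([261.0, 262.0], 0.9)]
flange_bearing [([256.0, 158.0], 0.97), ([180.0, 343.0], 0.92)]
large_pulley [([315.0, 262.0], 0.87), ([247.0, 321.0], 0.75), ([304.0, 209.0], 0.72), ([260.0, 159.0], 0.42)]
small_pulley [([311.0, 158.0], 0.69), ([373.0, 268.0], 0.69)]
jaw_coupling [([266.0, 209.0], 0.54)]
thick_shaft_tray [([166.0, 220.0], 0.73)]
thin_shaft_tray [([468.0, 222.0], 0.93)]
vbelt_pulley [([369.0, 213.0], 0.94)]
paper_cup [([371.0, 267.0], 0.81), ([162.0, 219.0], 0.36)]
bearing_carton [([367.0, 151.0], 0.91)]
0.6 [0.22863048 0.50021435 0.23131367] [-3.06959563e+00  6.68396794e-01  9.17716689e-05] 0.08522551399983644
```

View pics/top0.png

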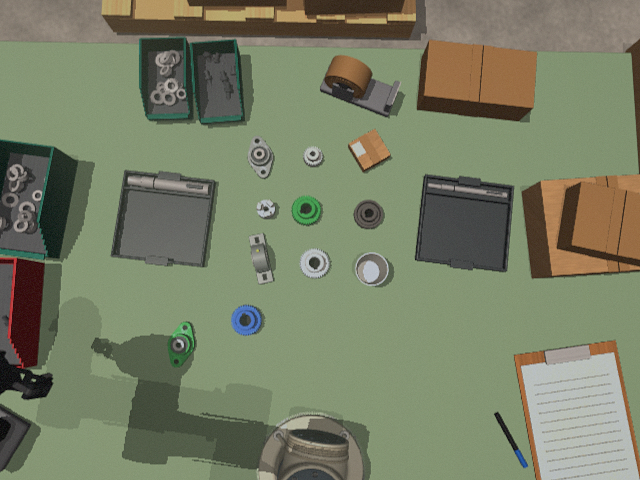

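View pics/scene0.png

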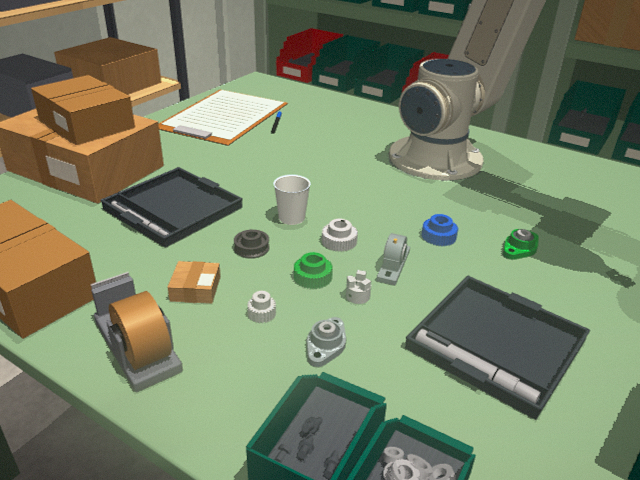

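```bash
python3 - <<'E'
import cv2
im=cv2.imread("pics/top0.png")[120:370,130:430]
cv2.imwrite("pics/crop0.png",cv2.resize(im,None,fx=2.4,fy=2.4,interpolation=cv2.INTER_CUBIC))
E
```

```text
(no output)
```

View pics/crop0.png

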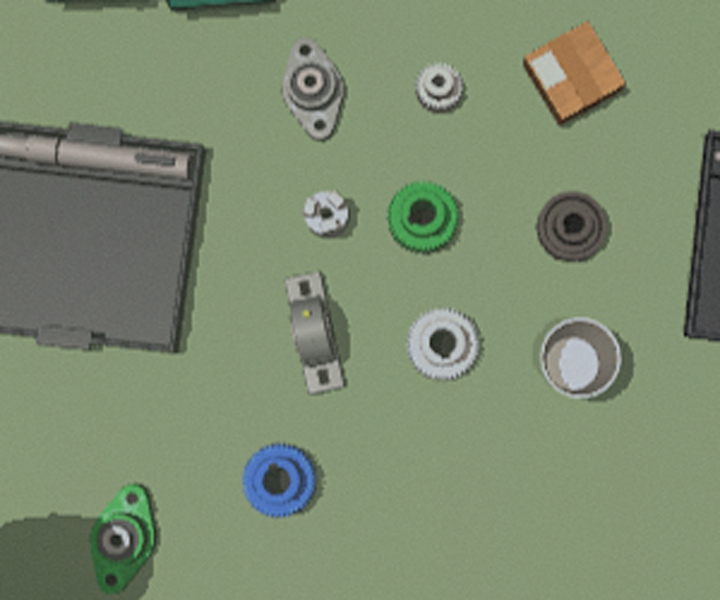

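The large pulley candidates are silver (315,262), green (304,209) and blue (247,321); I take the silver one, as blue and green are excluded. The flange bearing candidates are grey (257,157) and green (180,343); I take the grey one. The crop confirms both. The thick shaft is in the left tray (166,220) and the thin shaft in the right tray (468,222). Next I enlarge the trays.

```bash
python3 - <<'E'
import cv2,numpy as np
im=cv2.imread("pics/top0.png")
a=im[160:280,100:230];b=im[160:280,405:535]
o=cv2.resize(np.hstack([a,b]),None,fx=3,fy=3,interpolation=cv2.INTER_CUBIC)
o=cv2.convertScaleAbs(o,alpha=1.8)
cv2.imwrite("pics/trays.png",o)
E
```

```text
(no output)
```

View pics/trays.png

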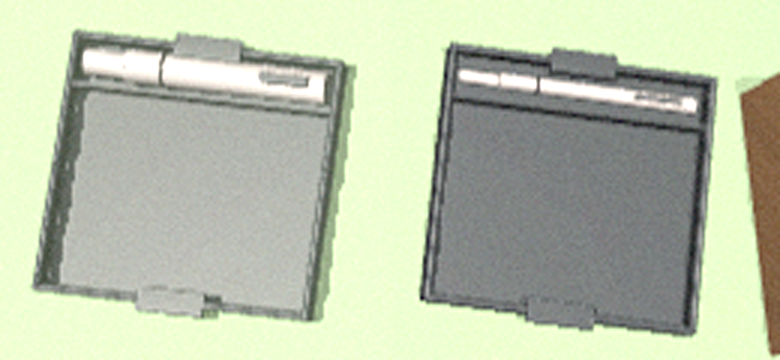

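The crop shows the outer top corners of both trays: left tray (75,30), (343,66), (308,319), (35,289), and right tray (449,43), (717,77), (694,334), (421,299).

```bash
cat > h.py <<'E'
import numpy as np
from rig import camera_model
def ray(m,uv,z):
    R=np.array(m["R"]);t=np.array(m["t"]);c=-R.T@t
    d=R.T@np.array([(uv[0]-m["cx"])/m["fx"],(uv[1]-m["cy"])/m["fy"],1])
    return (c+d*(z-c[2])/d[2])[:2]
E
python3 - <<'E'
from h import *
from rig import manip,boxes_of
m=camera_model("top")
c=lambda u,v,z:ray(m,(130+u/2.4-.3,120+v/2.4-.3),z)
for n,a in dict(flange_ring=(310,81,.034),small=(438,81,.036),jaw=(325,212,.026),large=(442,342,.038),blue=(276,480,.038),green=(423,212,.038),vb=(572,222,.03),cup=(580,358,.078)).items(): print(n,c(*a).round(4))
for n,a,b in [("flange",(305,50),(320,124)),("pillow",(305,288),(323,376))]:
    p,q=c(*a,.012),c(*b,.012);d=p-q;print(n,((p+q)/2).round(4),np.linalg.norm(d).round(4),"yaw",np.arctan2(d[1],d[0]).round(3))
for n,o,P in [("thick",100,[(75,30),(343,66),(308,319),(35,289)]),("thin",275,[(449,43),(717,77),(694,334),(421,299)])]:
    W=np.array([ray(m,(o+u/3-.33,160+v/3-.33),.022) for u,v in P])
    TL,TR,BR,BL=W; yl=(TL-TR+BL-BR);yaw=np.arctan2(-yl[0],yl[1])
    cen=W.mean(0)-np.array([np.cos(yaw),np.sin(yaw)])*.0185
    print(n,W.round(3).tolist(),"yaw",yaw.round(3),"x-yaw",np.arctan2(*(TL+TR-BL-BR)[::-1]).round(3),"bed",cen.round(4))
from scipy.spatial.transform import Rotation as R
print(R.from_rotvec(manip.sense()["eef_rot"]).as_matrix().round(3).tolist())
print([n for n in dir(manip) if n[0]!='_'], manip.hold_point_z)
E
```

```text
flange_ring [0.6773 0.1227]
small [0.6786 0.0041]
jaw [0.5556 0.1066]
large [ 0.4358 -0.0027]
blue [0.3109 0.1433]
green [0.5547 0.0162]
vb [ 0.5488 -0.121 ]
cup [ 0.4197 -0.1232]
flange [0.6779 0.1225] 0.0733 yaw 0.219
pillow [0.446  0.1153] 0.0833 yaw 0.225
thick [[0.639, 0.421], [0.614, 0.222], [0.426, 0.241], [0.445, 0.439]] yaw -0.11 x-yaw -0.096 bed [0.5127 0.3329]
thin [[0.639, -0.249], [0.616, -0.45], [0.423, -0.427], [0.446, -0.226]] yaw -0.115 x-yaw -0.12 bed [ 0.5127 -0.3356]
[[0.909, -0.416, -0.0], [-0.416, -0.909, 0.0], [-0.0, -0.0, -1.0]]
['MotionError', 'hold_point_z', 'sense'] 0.0187
```

```bash
cat >> h.py <<'E'
from rig import manip
from scipy.spatial.transform import Rotation as Ro
def go(*T):
    s=manip.sense();M=Ro.from_rotvec(s["eef_rot"]).as_matrix();p=np.array(s["tcp_pos"])
    psi=np.arctan2(M[1,0],M[0,0])
    print("t",round(s["time"],2),"at",p.round(4),"psi",psi.round(3),"gap",round(s["finger_gap"],4))
    for x,y,z,ps in T: print((M.T@(np.array([x,y,z])-p)*1000).round(1).tolist(),round(-(ps-psi),3))
def tray(n,x,y):
    c,a={"thick":((.5127,.3329),-.105),"thin":((.5127,-.3356),-.117)}[n]
    return c[0]+x*np.cos(a)-y*np.sin(a),c[1]+x*np.sin(a)+y*np.cos(a)
E
python3 -c "
from h import *
go((.446,.1153,.13,.225),(.446,.1153,.015,.225))"
```

```text
t 0.6 at [0.2286 0.5002 0.2313] psi -0.429 gap 0.0852
[357.7, 259.7, 101.3] -0.654
[357.7, 259.7, 216.3] -0.654
```

{"fn": "arm_command", "kwargs": {"plan": [357.7,259.7,60,-0.654,1,357.7,259.7,60,-0.654,1,357.7,259.7,60,-0.654,1,357.7,259.7,60,-0.654,1,357.7,259.7,80,-0.654,1,357.7,259.7,100,-0.654,1,357.7,259.7,101,-0.654,1,357.7,259.7,101,-0.654,1], "squeeze": 60}}

```text
time: 1.6
tcp_pos: [0.4461, 0.1124, 0.129]
eef_rot: [3.121, 0.348, -0.003]
ft_force: [-0.2, 1.1, 0.1]
finger_gap: 0.0858
finger_force: 0.0
```

```bash
python3 - <<'E'
from h import *
from rig import capture
import cv2
im=capture("wrist")[:,:,::-1].copy();m=camera_model("wrist");R=np.array(m["R"]);t=np.array(m["t"])
def pj(X):
    c=R@np.array(X)+t;return int(m["fx"]*c[0]/c[2]+m["cx"]),int(m["fy"]*c[1]/c[2]+m["cy"])
c,a=np.array([.446,.1153]),.225;u=np.array([np.cos(a),np.sin(a)]);v=np.array([-u[1],u[0]])
P=[pj([*(c+sx*.055*u+sy*.017*v),.012]) for sx,sy in [(1,1),(1,-1),(-1,-1),(-1,1)]]
cv2.polylines(im,[np.array(P)],True,(0,0,255),1)
for X in [(.4358,-.0027,.038),(.5556,.1066,.026)]: cv2.circle(im,pj(X),4,(0,0,255),1)
cv2.imwrite("pics/w1.png",im)
go((.446,.1153,.13,.225),(.446,.1153,.015,.225))
E
```

```text
t 1.65 at [0.4463 0.1117 0.1284] psi 0.222 gap 0.0851
[0.5, -3.6, -1.6] -0.003
[0.9, -3.8, 113.4] -0.003
```

View pics/w1.png

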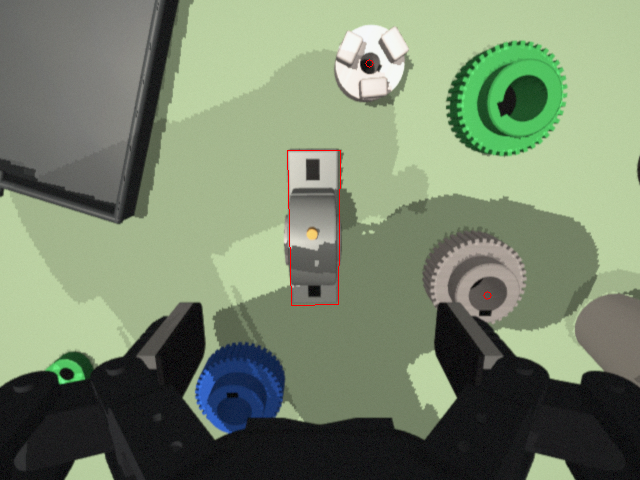

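The projected foot outline matches the pillow block at (315,228), and the jaw (369,63) and large pulley (487,296) bore marks match too. Next I descend.

{"fn": "arm_command", "kwargs": {"plan": [0,0,0,0,1,0,0,60,0,1,0,0,95,0,1,0,0,95,0,1]}}

```text
time: 2.15
tcp_pos: [0.4443, 0.1154, 0.0339]
eef_rot: [3.12, 0.355, -0.007]
ft_force: [-0.9, -0.2, 0.8]
finger_gap: 0.0857
finger_force: 0.0
```

```bash
python3 -c "
from h import *
go((.446,.1153,.015,.225))"
```

```text
t 2.15 at [0.4443 0.1154 0.0339] psi 0.227 gap 0.0857
[1.7, 0.4, 18.9] 0.002
```

{"fn": "arm_command", "kwargs": {"plan": [0,0,20,0,1,0,0,20,0,1,0,0,20,0,-1,0,0,20,0,-1,0,0,20,0,-1,0,0,20,0,-1,0,0,20,0,-1,0,0,20,0,-1]}}

```text
time: 3.15
tcp_pos: [0.4466, 0.1158, 0.0162]
eef_rot: [-3.121, -0.353, -0.003]
ft_force: [-2.3, 1.9, 7.0]
finger_gap: 0.033
finger_force: 61.0
```

```bash
python3 -c "
from h import *
x,y=tray('thick',0,.048);print(x,y)
go((.446,.1153,.13,.225),(x,y,.10,-.105),(x,y,.0195,-.105))"
```

```text
0.5177307441037864 0.38063564301192787
t 3.15 at [0.4466 0.1158 0.0162] psi 0.226 gap 0.033
[-0.5, 0.3, -113.8] 0.001
[128.7, -242.3, -83.4] 0.331
[128.5, -242.3, -2.9] 0.331
```

{"fn": "arm_command", "kwargs": {"plan": [0,0,-20,0,-1,0,0,-60,0,-1,20,-40,-85,0.05,-1,45,-90,-85,0.12,-1,75,-145,-85,0.2,-1,105,-195,-85,0.28,-1,125,-235,-85,0.331,-1,128.5,-242.3,-85,0.331,-1]}}

```text
time: 4.15
tcp_pos: [0.5163, 0.3821, 0.0977]
eef_rot: [3.135, -0.164, -0.004]
ft_force: [-0.4, -1.1, -5.5]
finger_gap: 0.0328
finger_force: 61.3
```

{"fn": "arm_command", "kwargs": {"plan": [0,0,0,0,-1,0,0,0,0,-1,0,0,25,0,-1,0,0,50,0,-1,0,0,65,0,-1,0,0,72,0,-1,0,0,72,0,-1]}}

```text
time: 5.03
tcp_pos: [0.5173, 0.38, 0.0285]
eef_rot: [3.137, -0.166, 0.0]
ft_force: [-0.6, 0.0, -4.0]
finger_gap: 0.0332
finger_force: 61.4
```

```bash
python3 - <<'E'
from h import *
from rig import capture
import cv2
x,y=tray('thick',0,.048)
go((x,y,.0185,-.105))
cv2.imwrite("pics/w2.png",capture("scene")[200:440,360:640,::-1].repeat(2,0).repeat(2,1))
E
```

```text
t 5.03 at [0.5173 0.38   0.0285] psi -0.106 gap 0.0332
[0.4, -0.7, 10.0] -0.001
```

View pics/w2.png

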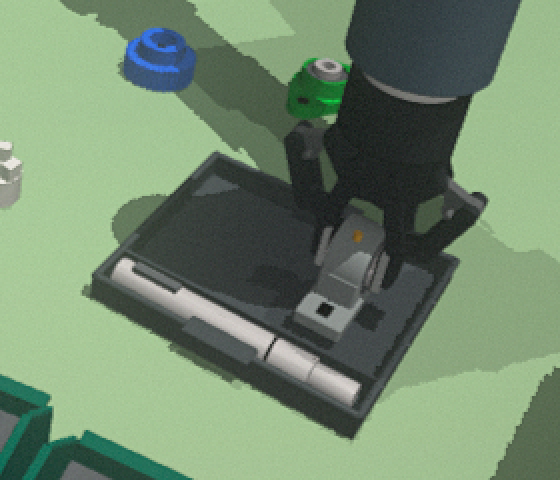

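The block is held upright over the tray bed, clear of the walls and shaft. It is about 10 mm up, so I lower it gently.

{"fn": "arm_command", "kwargs": {"plan": [0,0,4,0,-1,0,0,7,0,-1,0,0,9,0,-1,0,0,9,0,-1]}}

```text
time: 5.58
tcp_pos: [0.5172, 0.3802, 0.0194]
eef_rot: [-3.137, 0.166, -0.0]
ft_force: [-1.3, -0.4, -3.9]
finger_gap: 0.0331
finger_force: 61.6
```

{"fn": "arm_command", "kwargs": {"plan": [0,0,1,0,-1,0,0,1.5,0,-1,0,0,1.5,0,-1]}}

```text
time: 5.95
tcp_pos: [0.5172, 0.3803, 0.0193]
eef_rot: [-3.137, 0.165, -0.001]
ft_force: [-4.4, -1.7, 5.7]
finger_gap: 0.0331
finger_force: 62.8
```

{"fn": "arm_command", "kwargs": {"plan": [0,0,0,0,0.2,0,0,0,0,0.2,0,0,0,0,0.2,0,0,-20,0,0.2,0,0,-60,0,0.2,0,0,-100,0,0.6,0,0,-110,0,1,0,0,-110,0,1]}}

```text
time: 6.95
tcp_pos: [0.5173, 0.3804, 0.1281]
eef_rot: [-3.136, 0.166, -0.001]
ft_force: [0.4, 0.6, -1.2]
finger_gap: 0.0853
finger_force: 0.0
```

```bash
python3 -c "
from h import *
go((.4358,-.0027,.10,-1.57))"
```

```text
t 6.95 at [0.5173 0.3804 0.1281] psi -0.106 gap 0.0853
[-40.5, 389.6, 27.7] 1.464
```

{"fn": "arm_command", "kwargs": {"plan": [-5,50,0,0.18,1,-12,105,0,0.36,1,-18,165,0,0.55,1,-24,225,5,0.73,1,-30,285,10,0.92,1,-36,335,20,1.1,1,-40,375,25,1.28,1,-40.5,389.6,28,1.464,1]}}

```text
time: 7.95
tcp_pos: [0.4336, -0.0051, 0.098]
eef_rot: [2.211, -2.227, -0.003]
ft_force: [0.3, 0.7, -0.3]
finger_gap: 0.0859
finger_force: 0.0
```

{"fn": "arm_command", "kwargs": {"plan": [0,0,0,0,1,0,0,0,0,1,0,0,30,0,1,0,0,60,0,1,0,0,70,0,1,0,0,70,0,1]}}

```text
time: 8.7
tcp_pos: [0.4357, -0.0027, 0.0296]
eef_rot: [2.224, -2.218, -0.0]
ft_force: [0.5, 0.1, -0.1]
finger_gap: 0.0855
finger_force: 0.0
```

```bash
python3 -c "
from h import *
go((.4358,-.0027,-.001,-1.57))"
```

```text
t 8.7 at [ 0.4357 -0.0027  0.0296] psi -1.568 gap 0.0855
[0.0, -0.1, 30.6] 0.002
```

{"fn": "arm_command", "kwargs": {"plan": [0,0,20,0,1,0,0,30,0,1,0,0,30,0,0.5,0,0,30,0,0.3,0,0,30,0,-1,0,0,30,0,-1,0,0,30,0,-1,0,0,30,0,-1], "squeeze": 50}}

```text
time: 9.7
tcp_pos: [0.4363, -0.0029, 0.0008]
eef_rot: [-2.222, 2.219, -0.001]
ft_force: [-1.6, -0.2, 6.2]
finger_gap: 0.0642
finger_force: 55.8
```

```bash
python3 -c "
from h import *
x,y=tray('thick',0,-.045);print(x,y)
go((x,y,.10,-1.675),(x,y,.02,-1.675))"
```

```text
0.5079836774027003 0.2881478346763176
t 9.7 at [ 0.4363 -0.0029  0.0008] psi -1.569 gap 0.0642
[-291.0, -72.3, -99.1] 0.106
[-291.0, -72.2, -19.1] 0.106
```

{"fn": "arm_command", "kwargs": {"plan": [0,0,-15,0,-1,0,0,-50,0,-1,-40,-10,-85,0.02,-1,-95,-24,-90,0.05,-1,-155,-39,-90,0.08,-1,-215,-54,-90,0.106,-1,-265,-66,-90,0.106,-1,-291,-72.3,-90,0.106,-1]}}

```text
time: 10.7
tcp_pos: [0.5077, 0.2907, 0.0892]
eef_rot: [2.104, -2.333, -0.001]
ft_force: [-0.0, -0.4, -2.5]
finger_gap: 0.0642
finger_force: 56.5
```

{"fn": "arm_command", "kwargs": {"plan": [0,0,0,0,-1,0,0,0,0,-1,0,0,25,0,-1,0,0,50,0,-1,0,0,70,0,-1,0,0,78,0,-1,0,0,78,0,-1]}}

```text
time: 11.58
tcp_pos: [0.5077, 0.2874, 0.0119]
eef_rot: [2.101, -2.335, 0.0]
ft_force: [-0.2, -0.5, -2.3]
finger_gap: 0.0641
finger_force: 56.4
```

```bash
python3 - <<'E'
from h import *
from rig import capture
import cv2
x,y=tray('thick',0,-.045)
go((x,y,.0035,-1.675))
cv2.imwrite("pics/w3.png",capture("scene")[200:440,360:640,::-1].repeat(2,0).repeat(2,1))
E
```

```text
t 11.57 at [0.5077 0.2874 0.0119] psi -1.676 gap 0.0641
[-0.8, -0.2, 8.4] -0.001
```

View pics/w3.png

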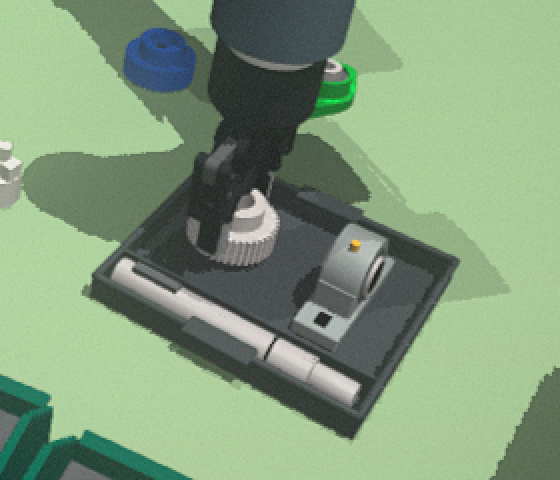

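The pillow block stands flat and upright in the bed, and the silver pulley is held level just above it. I lower the pulley.

{"fn": "arm_command", "kwargs": {"plan": [0,0,4,0,-1,0,0,7,0,-1,0,0,8.5,0,-1,0,0,8.5,0,-1]}}

```text
time: 12.12
tcp_pos: [0.5077, 0.2882, 0.0039]
eef_rot: [-2.102, 2.334, -0.0]
ft_force: [-3.0, -1.7, 3.3]
finger_gap: 0.064
finger_force: 56.8
```

{"fn": "arm_command", "kwargs": {"plan": [0,0,0,0,0.85,0,0,0,0,0.85,0,0,0,0,0.85,0,0,-20,0,0.85,0,0,-60,0,0.85,0,0,-100,0,1,0,0,-120,0,1,0,0,-120,0,1]}}

```text
time: 13.12
tcp_pos: [0.5087, 0.2889, 0.1251]
eef_rot: [-2.099, 2.332, -0.0]
ft_force: [0.3, 1.0, -1.1]
finger_gap: 0.0856
finger_force: 0.0
```

```bash
python3 -c "
from h import *
go((.6776,.1226,.10,.219))"
```

```text
t 13.12 at [0.5087 0.2889 0.1251] psi -1.676 gap 0.0856
[147.7, -185.3, 25.2] -1.895
```

{"fn": "arm_command", "kwargs": {"plan": [15,-20,0,-0.18,1,40,-50,0,-0.36,1,65,-82,0,-0.54,1,90,-113,0,-0.72,1,110,-140,0,-0.9,1,130,-163,10,-1.08,1,142,-178,20,-1.26,1,147.7,-185.3,25,-1.44,1]}}

```text
time: 14.12
tcp_pos: [0.6761, 0.1205, 0.0953]
eef_rot: [3.119, -0.362, -0.006]
ft_force: [-1.4, -0.4, -0.2]
finger_gap: 0.0856
finger_force: 0.0
```

{"fn": "arm_command", "kwargs": {"plan": [0,0,0,-0.16,1,0,0,0,-0.32,1,0,0,0,-0.455,1,0,0,20,-0.455,1,0,0,50,-0.455,1,0,0,60,-0.455,1,0,0,60,-0.455,1]}}

```text
time: 15.0
tcp_pos: [0.6759, 0.1215, 0.0371]
eef_rot: [3.122, 0.344, -0.004]
ft_force: [-0.1, -0.1, -0.2]
finger_gap: 0.0853
finger_force: 0.0
```

```bash
python3 - <<'E'
from h import *
from rig import capture
import cv2
go((.6776,.1226,.012,.219))
m=camera_model("wrist");cv2.imwrite("pics/w4.png",capture("wrist")[:,:,::-1])
E
```

```text
t 15.0 at [0.6759 0.1215 0.0371] psi 0.219 gap 0.0853
[1.9, -0.7, 25.1] 0.0
```

View pics/w4.png

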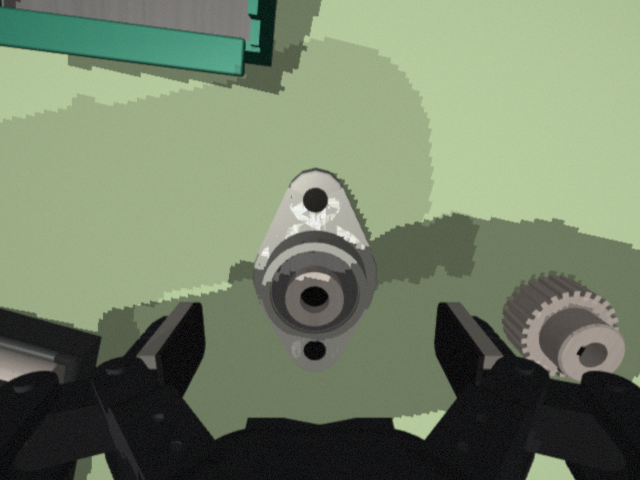

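The flange bearing at (315,290) is centred and aligned between the fingers. Next I grip its boss.

{"fn": "arm_command", "kwargs": {"plan": [1.5,0,15,0,1,1.5,0,24,0,1,1.5,0,24,0,0.3,1.5,0,24,0,-1,1.5,0,24,0,-1,1.5,0,24,0,-1,1.5,0,24,0,-1,1.5,0,24,0,-1], "squeeze": 65}}

```text
time: 16.05
tcp_pos: [0.6786, 0.1224, 0.0154]
eef_rot: [-3.122, -0.344, -0.003]
ft_force: [-1.7, 1.1, 6.3]
finger_gap: 0.0431
finger_force: 66.9
```

{"fn": "arm_command", "kwargs": {"plan": [0,0,-10,0,-1,0,0,-40,0,-1,0,0,-80,0,-1,0,0,-90,0,-1,0,0,-90,0,-1]}}

```text
time: 16.68
tcp_pos: [0.6777, 0.1222, 0.1039]
eef_rot: [-3.122, -0.343, 0.001]
ft_force: [0.2, 0.3, -3.4]
finger_gap: 0.0431
finger_force: 66.6
```

```bash
python3 - <<'E'
from h import *
x,y=tray('thin',0,.045)
go((x,y,.10,-.117))
E
```

```text
t 16.68 at [0.6777 0.1222 0.1039] psi 0.219 gap 0.0431
[-245.7, 368.6, 3.8] 0.336
```

{"fn": "arm_command", "kwargs": {"plan": [-20,30,-5,0.03,-1,-52,78,-5,0.07,-1,-84,126,-5,0.12,-1,-116,174,-5,0.17,-1,-148,222,-5,0.22,-1,-180,270,-5,0.27,-1,-212,318,-5,0.31,-1,-235,352,0,0.336,-1]}}

```text
time: 17.68
tcp_pos: [0.5229, -0.2742, 0.1024]
eef_rot: [-3.135, 0.187, 0.005]
ft_force: [0.2, -0.4, -2.9]
finger_gap: 0.0433
finger_force: 66.7
```

{"fn": "arm_command", "kwargs": {"plan": [-10.7,16.6,0,0,-1,-10.7,16.6,0,0,-1,-10.7,16.6,0,0,-1]}}

```text
time: 18.05
tcp_pos: [0.5126, -0.2869, 0.1036]
eef_rot: [-3.136, 0.182, 0.001]
ft_force: [0.3, 0.1, -2.7]
finger_gap: 0.0431
finger_force: 66.7
```

```bash
python3 - <<'E'
from h import *
x,y=tray('thin',0,.045)
go((x,y,.0185,-.117))
E
```

```text
t 18.05 at [ 0.5126 -0.2869  0.1036] psi -0.116 gap 0.0431
[5.8, 3.4, 85.1] 0.001
```

{"fn": "arm_command", "kwargs": {"plan": [5.8,3.4,5,0,-1,5.8,3.4,35,0,-1,5.8,3.4,60,0,-1,5.8,3.4,74,0,-1,5.8,3.4,79,0,-1,5.8,3.4,81,0,-1,5.8,3.4,82,0,-1,5.8,3.4,82,0,-1]}}

```text
time: 19.05
tcp_pos: [0.5183, -0.292, 0.0229]
eef_rot: [3.136, -0.183, 0.002]
ft_force: [0.1, -0.2, -2.7]
finger_gap: 0.0436
finger_force: 66.8
```

```bash
python3 - <<'E'
from h import *
from rig import capture
import cv2
x,y=tray('thin',0,.045)
go((x,y,.0185,-.117))
cv2.imwrite("pics/w5.png",capture("scene")[120:320,80:360,::-1].repeat(2,0).repeat(2,1))
E
```

```text
t 19.05 at [ 0.5183 -0.292   0.0229] psi -0.117 gap 0.0436
[-0.5, -1.0, 4.4] 0.0
```

View pics/w5.png

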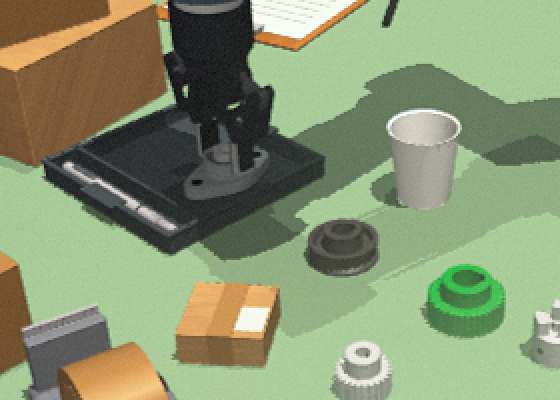

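The flange bearing is held level over the thin-shaft tray bed, and the cup, V-belt pulley and carton are untouched. I lower it.

{"fn": "arm_command", "kwargs": {"plan": [0,0,2,0,-1,0,0,4,0,-1,0,0,5,0,-1,0,0,5.5,0,-1]}}

```text
time: 19.6
tcp_pos: [0.518, -0.2919, 0.0183]
eef_rot: [3.136, -0.183, 0.001]
ft_force: [-3.4, 3.7, 10.6]
finger_gap: 0.043
finger_force: 68.0
```

{"fn": "arm_command", "kwargs": {"plan": [0,0,0,0,0.35,0,0,0,0,0.35,0,0,0,0,0.35,0,0,-20,0,0.35,0,0,-60,0,0.35,0,0,-100,0,0.35,0,0,-110,0,0.5,0,0,-110,0,0.5]}}

```text
time: 20.6
tcp_pos: [0.5182, -0.2918, 0.127]
eef_rot: [-3.136, 0.184, -0.002]
ft_force: [-0.3, 0.7, -0.6]
finger_gap: 0.0638
finger_force: 0.0
```

```bash
python3 - <<'E'
from h import *
go((.6786,.0041,.1,-.117),(.5556,.1066,.1,-.117))
E
```

```text
t 20.6 at [ 0.5182 -0.2918  0.127 ] psi -0.117 gap 0.0638
[124.7, -312.6, 27.2] 0.0
[-9.4, -400.1, 27.1] 0.0
```

{"fn": "arm_command", "kwargs": {"plan": [20,-50,0,0,1,42,-107,0,0,1,64,-164,0,0,1,86,-220,0,0,1,108,-275,10,0,1,122,-308,25,0,1,124.7,-312.6,27,0,1,124.7,-312.6,60,0,1]}}

```text
time: 21.6
tcp_pos: [0.6796, 0.0043, 0.0674]
eef_rot: [-3.136, 0.182, -0.005]
ft_force: [0.8, 0.2, -0.7]
finger_gap: 0.0852
finger_force: 0.0
```

```bash
python3 - <<'E'
from h import *
from rig import capture
import cv2
go((.6786,.0041,.003,-.117))
im=capture("wrist")[:,:,::-1].copy();cv2.imwrite("pics/w6.png",im)
E
```

```text
t 21.6 at [0.6796 0.0043 0.0674] psi -0.116 gap 0.0852
[-1.2, 0.4, 64.3] 0.001
```

View pics/w6.png

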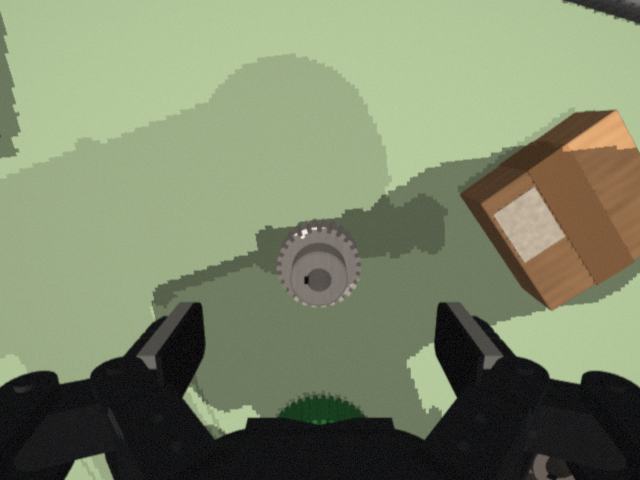

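The small toothed pulley at (318,270) is centred. The carton's near corner at (462,190) is close to the right finger, so I narrow the opening before descending.

{"fn": "arm_command", "kwargs": {"plan": [0,0,0,0,0.5,0,0,0,0,0.5,0,0,30,0,0.5,0,0,55,0,0.5,0,0,64,0,0.5,0,0,64,0,0.5,0,0,64,0,-1,0,0,64,0,-1], "squeeze": 40}}

```text
time: 22.65
tcp_pos: [0.6795, 0.0042, 0.0048]
eef_rot: [-3.136, 0.183, -0.005]
ft_force: [0.3, -0.9, 4.7]
finger_gap: 0.0422
finger_force: 41.1
```

{"fn": "arm_command", "kwargs": {"plan": [0,0,0,0,-1,0,0,0,0,-1,0,0,0,0,-1]}}

```text
time: 23.02
tcp_pos: [0.6795, 0.0041, 0.0048]
eef_rot: [-3.136, 0.183, -0.005]
ft_force: [0.6, 0.3, 5.7]
finger_gap: 0.042
finger_force: 41.2
```

```bash
python3 - <<'E'
from h import *
go((*tray('thin',-.035,-.045),.1,-.117))
E
```

```text
t 23.02 at [0.6795 0.0041 0.0048] psi -0.116 gap 0.042
[-161.0, 401.7, -95.9] 0.001
```

{"fn": "arm_command", "kwargs": {"plan": [0,0,-12,0,-1,0,0,-50,0,-1,-10,25,-90,0,-1,-32,80,-96,0,-1,-54,135,-96,0,-1,-76,190,-96,0,-1,-98,245,-96,0,-1,-120,300,-96,0,-1]}}

```text
time: 24.02
tcp_pos: [0.5229, -0.2813, 0.0994]
eef_rot: [-3.136, 0.183, -0.0]
ft_force: [1.7, -0.7, -1.6]
finger_gap: 0.0424
finger_force: 40.8
```

{"fn": "arm_command", "kwargs": {"plan": [-20,50,0,0,-1,-36,90,0,0,-1,-41,101.7,0,0,-1,-41,101.7,5,0,-1,-41,101.7,30,0,-1,-41,101.7,60,0,-1,-41,101.7,82,0,-1,-41,101.7,86,0,-1]}}

```text
time: 25.02
tcp_pos: [0.4712, -0.3742, 0.011]
eef_rot: [-3.135, 0.181, 0.005]
ft_force: [0.1, 0.1, -0.8]
finger_gap: 0.0424
finger_force: 40.8
```

```bash
python3 - <<'E'
from h import *
go((*tray('thin',-.035,-.045),.0078,-.117))
E
```

```text
t 25.02 at [ 0.4712 -0.3742  0.011 ] psi -0.115 gap 0.0424
[1.8, 1.8, 3.2] 0.002
```

{"fn": "arm_command", "kwargs": {"plan": [1,1,1,0,-1,1,1,2.5,0,-1,1,1,4,0,-1,1,1,5,0,-1]}}

```text
time: 25.52
tcp_pos: [0.4725, -0.3773, 0.0081]
eef_rot: [3.136, -0.183, 0.001]
ft_force: [0.5, 0.0, -0.8]
finger_gap: 0.0423
finger_force: 40.8
```

{"fn": "arm_command", "kwargs": {"plan": [0,0,0.7,0,-1,0,0,1.2,0,-1,0,0,1.2,0,-1]}}

```text
time: 25.9
tcp_pos: [0.4725, -0.3773, 0.0077]
eef_rot: [3.136, -0.183, 0.001]
ft_force: [-2.2, 3.2, 7.3]
finger_gap: 0.0422
finger_force: 41.5
```

{"fn": "arm_command", "kwargs": {"plan": [0,0,0,0,0.3,0,0,0,0,0.3,0,0,0,0,0.3,0,0,-20,0,0.3,0,0,-60,0,0.3,0,0,-100,0,0.3,0,0,-120,0,0.5,0,0,-120,0,0.5]}}

```text
time: 26.9
tcp_pos: [0.4734, -0.3778, 0.1284]
eef_rot: [3.135, -0.183, 0.006]
ft_force: [-0.9, -0.6, -0.6]
finger_gap: 0.064
finger_force: 0.0
```

```bash
python3 - <<'E'
from h import *
go((.5556,.1066,.1,-.117))
E
```

```text
t 26.9 at [ 0.4734 -0.3778  0.1284] psi -0.117 gap 0.064
[25.2, -490.7, 27.8] 0.0
```

{"fn": "arm_command", "kwargs": {"plan": [2,-50,0,0,0.3,5,-110,0,0,0.3,8,-172,0,0,0.3,11,-234,0,0,0.3,14,-296,0,0,0.3,18,-358,0,0,0.3,21,-420,0,0,0.3,24,-470,0,0,0.3]}}

```text
time: 27.9
tcp_pos: [0.5503, 0.089, 0.1251]
eef_rot: [3.136, -0.182, -0.003]
ft_force: [0.2, -0.2, -0.0]
finger_gap: 0.0555
finger_force: 0.0
```

{"fn": "arm_command", "kwargs": {"plan": [1.2,-20.7,0,0,0.3,1.2,-20.7,10,0,0.3,1.2,-20.7,28,0,0.3,1.2,-20.7,50,0,0.3,1.2,-20.7,50,0,0.3]}}

```text
time: 28.52
tcp_pos: [0.5527, 0.1051, 0.0741]
eef_rot: [3.134, -0.186, -0.008]
ft_force: [-0.3, -0.0, 0.3]
finger_gap: 0.0558
finger_force: 0.0
```

```bash
python3 - <<'E'
from h import *
from rig import capture
import cv2
go((.5556,.1066,.005,-.117))
im=capture("wrist")[:,:,::-1].copy();cv2.imwrite("pics/w7.png",im)
E
```

```text
t 28.52 at [0.5527 0.1051 0.0741] psi -0.119 gap 0.0558
[3.1, -2.0, 69.1] -0.002
```

View pics/w7.png

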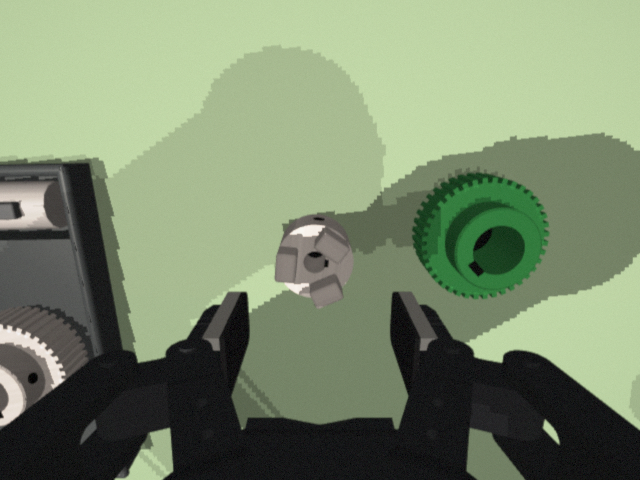

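The jaw hub at (315,262) lies between the fingers, and the green pulley is clear of them.

{"fn": "arm_command", "kwargs": {"plan": [1.5,-1,0,0,0.3,1.5,-1,30,0,0.3,1.5,-1,55,0,0.3,1.5,-1,68,0,0.3,1.5,-1,68,0,0.3,1.5,-1,68,0,-1,1.5,-1,68,0,-1,1.5,-1,68,0,-1]}}

```text
time: 29.58
tcp_pos: [0.5574, 0.1084, 0.0101]
eef_rot: [-3.135, 0.183, -0.004]
ft_force: [-0.6, 0.2, 6.0]
finger_gap: 0.0386
finger_force: 40.9
```

```bash
python3 - <<'E'
from h import *
go((*tray('thin',.035,-.045),.1,-.117))
E
```

```text
t 29.57 at [0.5574 0.1084 0.0101] psi -0.116 gap 0.0386
[42.4, 491.1, -90.4] 0.001
```

{"fn": "arm_command", "kwargs": {"plan": [0,0,-12,0,-1,0,0,-50,0,-1,3,30,-88,0,-1,8,88,-92,0,-1,13,146,-92,0,-1,18,204,-92,0,-1,23,262,-92,0,-1,28,320,-92,0,-1]}}

```text
time: 30.58
tcp_pos: [0.5462, -0.2148, 0.1011]
eef_rot: [-3.136, 0.183, -0.0]
ft_force: [0.4, 1.0, -1.2]
finger_gap: 0.0384
finger_force: 40.6
```

{"fn": "arm_command", "kwargs": {"plan": [5,58,0,0,-1,10,115,0,0,-1,13,155,0,0,-1,14.4,171.1,0,0,-1,14.4,171.1,5,0,-1,14.4,171.1,30,0,-1,14.4,171.1,60,0,-1,14.4,171.1,77,0,-1]}}

```text
time: 31.58
tcp_pos: [0.5406, -0.3827, 0.0219]
eef_rot: [-3.135, 0.181, 0.004]
ft_force: [0.9, 0.6, -1.8]
finger_gap: 0.0383
finger_force: 40.6
```

```bash
python3 - <<'E'
from h import *
from rig import capture
import cv2
go((*tray('thin',.035,-.045),.0131,-.117))
cv2.imwrite("pics/w8.png",capture("scene")[120:320,80:360,::-1].repeat(2,0).repeat(2,1))
E
```

```text
t 31.57 at [ 0.5406 -0.3827  0.0219] psi -0.116 gap 0.0383
[1.9, 1.5, 8.8] 0.001
```

View pics/w8.png

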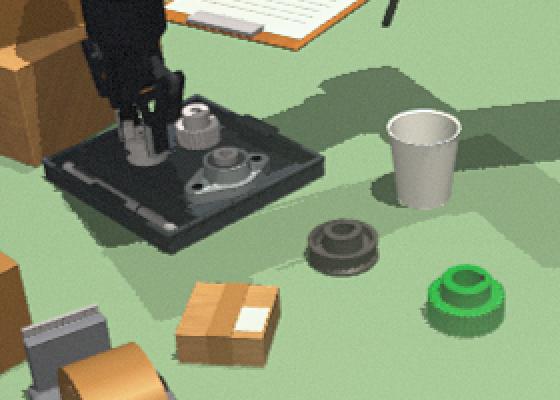

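The flange bearing and small pulley lie flat in the bed, and the jaw hub is held upright above its free spot. I lower it.

{"fn": "arm_command", "kwargs": {"plan": [1,1,3,0,-1,1,1,6,0,-1,1,1,8,0,-1,1,1,9,0,-1,1,1,9,0,-1]}}

```text
time: 32.25
tcp_pos: [0.542, -0.3859, 0.0147]
eef_rot: [3.136, -0.183, 0.0]
ft_force: [-0.0, 0.1, -1.0]
finger_gap: 0.0382
finger_force: 40.6
```

{"fn": "arm_command", "kwargs": {"plan": [0,0,1,0,-1,0,0,1.8,0,-1,0,0,2.2,0,-1,0,0,2.2,0,-1]}}

```text
time: 32.75
tcp_pos: [0.542, -0.3858, 0.0131]
eef_rot: [3.136, -0.183, 0.0]
ft_force: [-1.7, 3.2, 5.1]
finger_gap: 0.0384
finger_force: 41.2
```

The force shows contact with the floor. I release, lift and move the arm clear.

{"fn": "arm_command", "kwargs": {"plan": [0,0,0,0,0.2,0,0,0,0,0.2,0,0,0,0,0.2,0,0,-20,0,0.2,0,0,-60,0,0.2,0,0,-110,0,0.2,0,0,-150,0,0.2,0,0,-150,0,0.2]}}

```text
time: 33.75
tcp_pos: [0.5438, -0.3871, 0.1669]
eef_rot: [3.132, -0.183, 0.012]
ft_force: [-0.4, 0.7, 0.2]
finger_gap: 0.0514
finger_force: 0.0
```

{"fn": "arm_command", "kwargs": {"plan": [-40,-20,0,0,0.2,-90,-40,0,0,0.2,-140,-60,0,0,0.2,-180,-70,0,0,0.2,-200,-80,0,0,0.2,-200,-80,0,0,0.2,-200,-80,0,0,0.2]}}

```text
time: 34.62
tcp_pos: [0.353, -0.2832, 0.1621]
eef_rot: [3.136, -0.183, -0.0]
ft_force: [0.8, -0.3, 0.6]
finger_gap: 0.0512
finger_force: 0.0
```

```bash
python3 - <<'E'
from h import *
from rig import capture
import cv2
im=capture("top")[120:300,100:540,::-1];cv2.imwrite("pics/end.png",cv2.resize(im,None,fx=1.8,fy=1.8,interpolation=cv2.INTER_CUBIC))
s=manip.sense();print(s["time"],s["tcp_pos"],s["ft_force"])
E
```

```text
34.675 [ 0.35315766 -0.2832397   0.16203765] [ 0.31501263 -0.18589605 -0.39702514]
```

View pics/end.png

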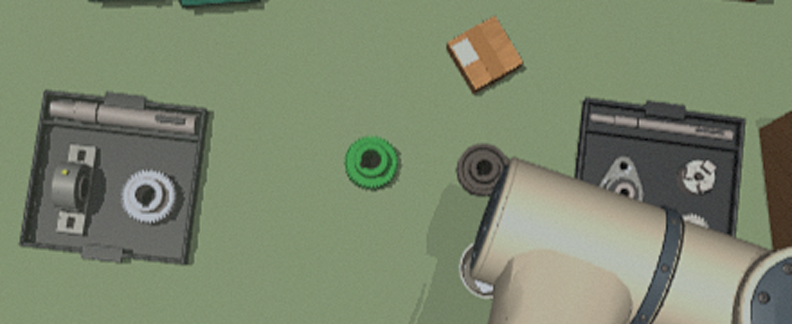

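The left tray holds the pillow block at (72,190) and the large pulley at (148,196). The right tray shows the flange bearing (625,180) and jaw hub (699,176), with the small pulley (693,220) partly hidden by the arm. The carton, V-belt pulley and cup stand where they were, so I hand in.

```bash
python3 -c "
from rig import ticket
print(ticket.finish_job())"
```

```text
the job is handed in; nothing more can be done
None
```

I set all five parts down in their trays and handed the job in at about 35 s; the V-belt pulley, cup and carton looked unmoved in the last picture, and the hand-in call gave no verdict.

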